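Pin the floating plate of a vibration drive unit for transport

ROBOT

A 7-joint arm with a two-finger parallel gripper is mounted at the origin on a cart in front of the work surface, level with it; the furniture and walls round the work are solid. World frame = base frame: x ahead of the robot, y to its left, z up, the work surface at z = 0. Lengths are in m, angles in rad, forces in N, time in s.
With the tool pointing down it reaches from about 0.4 to 0.9 m from the base axis. Payload 5.5 kg.
Tool frame: the origin (TCP) lies at the very end of the fingers, on their centre line; the grasp point (between the pads) lies 19 mm behind it; z points along the fingers, y is the line along which they close (so a half turn about z gives the same grasp; the last joint's range is limited). The gripper opens to 85 mm and grips with 20 to 120 N. Pads are 22 mm wide; open, the fingers measure 114 mm over their backs; the gripper's body (76 mm by 85 mm) begins 54 mm behind the grasp point. The pads swing forward as they close: fully open they stand 13 mm farther back than shut.
Start: joints at [1.481, 0.501, -0.427, 1.55, 0.221, 1.138, -0.21], TCP at [0.225, -0.61, 0.231] pointing down, gripper open.
Joint ranges: [-2.88, 2.88], [-0.31, 2.03], [-1.54, 1.56], [0.2, 2.42], [-1.41, 4.55], [0.19, 2.02], [-2.57, 2.57]. Speed limits (rad/s): [2.57, 2.57, 3.14, 3.14, 3.14, 3.14, 3.14].

INTERFACE

Orientations are given as a unit quaternion [w, x, y, z].
In Python, from bench import ctrl gives the robot as it stands.
- The arm moves only by the tool carry_out, never from a script. Its argument "deltas" is a list of rows, each a list of 5 numbers: the opening, from -1 (shut) to 1 (fully open), then the shift along the world's x, y, z in m, then the turn about the world's z in degrees. In form: [[grip, dx, dy, dz, yaw], ...]. A call has 1 to 12 rows; each row is the pose to reach, as a shift and turn from the pose commanded when the call began; what a row does not reach only later rows make up. A row lasts 1/8 s, in which the tool goes at most 62.5 mm and 10.7 degrees, less where a joint would pass 70% of its speed; a pose out of reach is approached as far as the arm can. A call with a gripper value outside its range is refused whole. The fingers move at their own pace and stop on an object; "newtons" is the grip in N (left out, the last holds). Time passes only in rows, so rows that repeat a pose let the fingers close. It gives the time, the measured TCP pose, the force, the opening and the grip force at its end, in the units of the state.
- ctrl.read_state(): the state, without advancing time (a new reading comes with each control period).
- ctrl.get_image(name): name is "scene" or "top" or "wrist"; returns the picture (384x512x3 uint8, red, green, blue); there is no depth.
- ctrl.camera_info(name): a dict with "mtx" (3x3 intrinsics, pixels), "world_to_cam" (4x4, takes a point from world to camera coordinates); the wrist camera has in their place "hand_eye" (4x4, takes a point from camera to tool coordinates, whose origin is the TCP and whose axes are the flange's). Camera axes: x right, y down, z forward; pixel columns grow to the right and rows downward; lengths in m; the calibration is good to about 2 mm. A picture is of the moment at which its call begins: read the wrist's pose just before it. camera_info takes no time and is no camera call.
- ctrl.close_job(): hands the job in; it is judged then, once.
The state is a dict: "time": time; "joint_positions": joint angles; "joint_vel": joint speeds; "effort": joint torques, N m; "position": TCP position; "eef_rot": TCP orientation; "contact_force": force on the tool from outside, world axes, zero at the start; "wrist_torque": the same for the moment, N m; "finger_gap": finger opening in m; "grip_force": force on a finger pad.
Only numpy, scipy, OpenCV 4.12 (cv2) and the standard library are available. Lean on these libraries where they do the work, as an engineer would, in place of code of your own. Each camera call takes 0.05 s, during which the arm holds its last target. There are 200 camera calls.

TASK

The vibration drive unit is to be moved, so lock its floating plate: swing the cover off the service window in its top, take the locking pin (the one with the wide round collar) from the rack, and feel over the plate inside the window with the pin's tip until it drops into the blind hole. Push it fully home, with the collar flat on the raised ring round the window, and let go. Leave the T-handled drift in the rack.

Things in the scene. Friction and masses are not known exactly. Their poses are not given: they have to be found in the camera images.
- drive_unit: Grey box-shaped drive unit, 184 x 254 mm, flat grey top 85 mm above the bench, screwed down; origin at the middle of its underside, y along its length, x away from the robot at yaw 0, z up. In its top: a round service window 42 mm in diameter with a raised steel ring round it (80 mm outside, upper face 93 mm above the bench).
- window (a point): Centre of the window, level with the ring's upper face; axes as the unit's. 45 mm below lies a flat level steel plate with one blind hole, 18 mm in diameter, 1 mm chamfer, 27 mm deep, its centre anywhere within 8 mm in x and 8 mm in y of the window's centre (place not given). On rubber mounts the plate gives only straight down: 0.6 N to start, then 1 mm per 0.7 N, stop at 8 mm; it springs back.
- cover (a joint): Angle of the flat steel swing cover over the window, rad: 0 = window covered, grows clockwise seen from above, stop at 1.75. From about 1.2 on, the window is clear for the pin and its collar. It stays where it is left (light friction). Disc 58 mm in diameter and 5 mm thick on an arm, its upper face 6 mm above the ring's upper face.
- cover_hinge (a point): On the upright pivot axis of the cover, at the height of the ring's upper face; 71 mm from the knob's axis.
- cover_knob (a point): Centre of the round black grip knob (20 mm in diameter, 30 mm tall, upright) in the middle of the cover's disc; it can be pinched from above. Its top is 13 mm above this point, the cover's disc 22 mm below it.
- lock_pin: Steel locking pin, 113 mm long, about 0.25 kg, upright in the rack. Origin on its axis at the collar's underside, z up along the pin. Below: round shank, diameter 16 mm, 65 mm long, with a 2 mm taper to 14 mm at the foot. Collar: diameter 66 mm, 8 mm thick. Above it a flat-sided head from 8 to 48 mm above the origin, 34 mm along x and 24 mm along y; grip it across y.
- pin_tip (a point): Centre of the flat end of the locking pin's foot, 65 mm below the pin's origin.
- drift: Steel drift with a T-handle (cross bar 84 mm long along its x, 14 mm thick, at 38 mm above the origin), upright in the rack beside the locking pin; its origin is at the underside of its 30 mm collar. Not needed; leave it.
- pin_rack: Dark sheet-steel rack screwed to the bench, 85 x 190 mm (238 mm over its feet), with a top face 82 mm above the bench; origin at the middle of its underside, y along its length. Two 19 mm through holes 100 mm apart along y hold the locking pin and the drift, either one in either hole, hanging by their collars.

How it is judged:
By the outcome, as a careful person would: the job done as asked, in the order asked, and still so for the second after the job is handed in, with the robot touching nothing.
It also fails if it takes over 72 s, if anything falls off the work surface, if the arm or the gripper's body presses on something with over 40 N, if the wrist force passes 120 N, or if a joint passes its speed limit or range.

## Working session

There is one attempt and no reset: what is moved stays moved. The work goes in short steps, Python scripts to look and compute and a tool call to move; the robot and the scene stay as the last step left them, time stands still between calls to the robot, and variables do not carry over. Pictures are saved under pics/ and viewed, at most 10 in all, crops included, and the job is handed in when it is done.

Besides the shell and the picture viewer there is one more tool, called after "Request:" by a JSON object that holds its "fn" and its "kwargs", one argument or row to a line. carry_out: Moves the arm, as the interface text tells. Its arguments: {"type":"object","properties":{"deltas":{"type":"array"},"newtons":{"type":"number"}},"required":["deltas"]}

```bash
mkdir -p pics; ls; python3 - <<'E'
from bench import ctrl
import cv2,json,numpy as np
s=ctrl.read_state();print({k:np.round(v,3).tolist() for k,v in s.items()})
np.set_printoptions(precision=4,suppress=True)
for n in("scene","top","wrist"):
    im=ctrl.get_image(n);cv2.imwrite(f"pics/{n}0.png",im[:,:,::-1])
    print(n,ctrl.camera_info(n))
a=[cv2.imread(f"pics/{n}0.png") for n in("scene","top")]
E
```

```text
pics
{'time': 0.0, 'joint_positions': [1.481, 0.502, -0.427, 1.551, 0.221, 1.138, -0.21], 'joint_vel': [-0.001, 0.001, 0.0, 0.0, -0.001, -0.0, 0.002], 'effort': [0.001, -56.952, -5.816, -28.094, 0.011, 0.012, -0.0], 'position': [0.224, -0.609, 0.23], 'eef_rot': [-0.001, 0.984, 0.176, -0.0], 'contact_force': [0.802, -0.217, -0.111], 'wrist_torque': [-0.008, -0.048, -0.005], 'grip_force': 0.0, 'finger_gap': 0.085}
scene {'mtx': array([[434.1109,   0.    , 258.2339],
       [  0.    , 434.1109, 186.9794],
       [  0.    ,   0.    ,   1.    ]]), 'world_to_cam': array([[-0.4573, -0.8892,  0.0154,  0.2922],
       [-0.6795,  0.3382, -0.6511,  0.423 ],
       [ 0.5738, -0.3082, -0.7588,  0.7273],
       [ 0.    ,  0.    ,  0.    ,  1.    ]])}
top {'mtx': array([[419.0086,   0.    , 259.2755],
       [  0.    , 419.0086, 193.9422],
       [  0.    ,   0.    ,   1.    ]]), 'world_to_cam': array([[-0.0057, -0.9999,  0.0161,  0.0524],
       [-0.9816,  0.0025, -0.191 ,  0.5855],
       [ 0.1909, -0.0169, -0.9815,  1.1016],
       [ 0.    ,  0.    ,  0.    ,  1.    ]])}
wrist {'mtx': array([[305.947 ,   0.    , 250.2431],
       [  0.    , 305.947 , 189.4189],
       [  0.    ,   0.    ,   1.    ]]), 'hand_eye': array([[ 0.0004, -0.9575, -0.2886,  0.0721],
       [ 1.    ,  0.0002,  0.0006,  0.0003],
       [-0.0005, -0.2886,  0.9575, -0.1411],
       [ 0.    ,  0.    ,  0.    ,  1.    ]])}
```

View pics/top0.png

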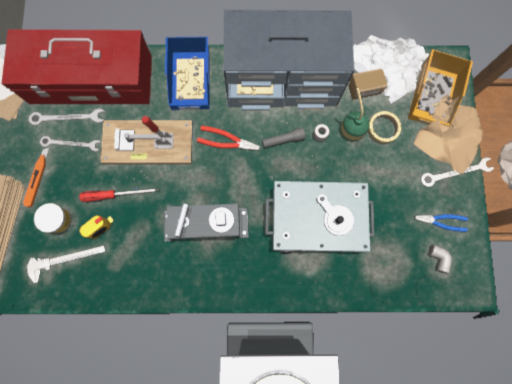

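View pics/scene0.png

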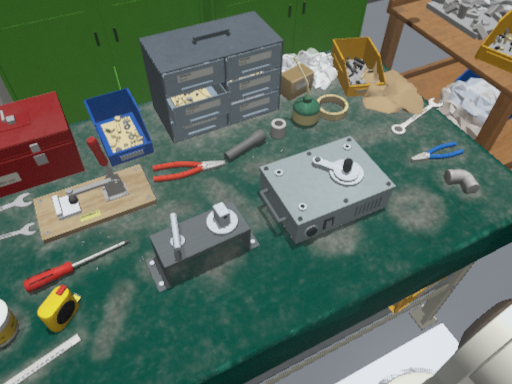

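```bash
cat > h.py <<'E'
from bench import ctrl
import cv2,numpy as np
from scipy.spatial.transform import Rotation as R
np.set_printoptions(precision=4,suppress=True)
def T_of(s):
    T=np.eye(4);q=s["eef_rot"];T[:3,:3]=R.from_quat([q[1],q[2],q[3],q[0]]).as_matrix();T[:3,3]=s["position"];return T
def cam(n,s=None):
    i=ctrl.camera_info(n)
    c2w=np.linalg.inv(i["world_to_cam"]) if n!="wrist" else T_of(s)@i["hand_eye"]
    return i["mtx"],c2w
def plane(c,uv,z):
    K,M=c;d=M[:3,:3]@np.linalg.solve(K,[uv[0],uv[1],1]);return M[:3,3]+d*(z-M[2,3])/d[2]
def proj(c,p):
    K,M=c;q=K@(np.linalg.inv(M)@[*p,1])[:3];return q[:2]/q[2]
def yaw(s): x=T_of(s)[:3,0];return np.degrees(np.arctan2(x[1],x[0]))
E
python3 - <<'E'
from h import *
a=cv2.imread("pics/top0.png")[170:260,155:385];b=cv2.imread("pics/scene0.png")[130:285,145:400]
cv2.imwrite("pics/c1.png",cv2.resize(a,None,fx=3.45,fy=3.45,interpolation=cv2.INTER_CUBIC))
c=cam("top")
for n,uv,z in [("knobtop",(339,219),.128),("hinge",(322,200),.1),("pinhead",(221,219),.13),("drift",(181,221),.127),("ring",(340,221),.093)]: print(n,plane(c,uv,z))
for n,uv in [("unit",[(274,183),(368,183),(369,251),(275,251)])]: print([plane(c,u,.085) for u in uv])
E
```

```text
knobtop [ 0.5056 -0.153   0.128 ]
hinge [ 0.5603 -0.1157  0.1   ]
pinhead [0.5064 0.1492 0.13  ]
drift [0.5021 0.2513 0.127 ]
ring [ 0.5049 -0.1627  0.093 ]
[array([0.6101, 0.0104, 0.085 ]), array([ 0.6096, -0.2452,  0.085 ]), array([ 0.4262, -0.2377,  0.085 ]), array([0.4274, 0.0101, 0.085 ])]
```

View pics/c1.png

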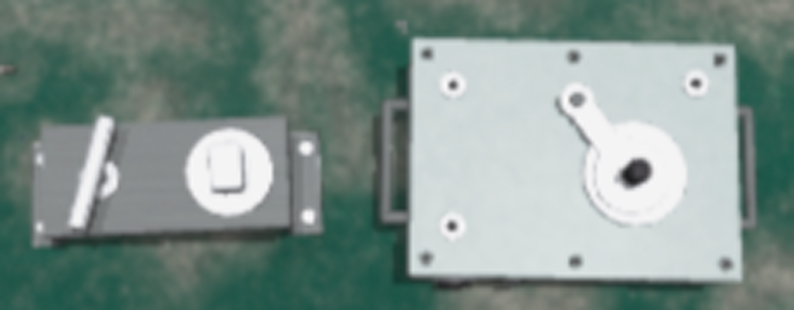

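Request:
{"fn": "carry_out", "kwargs": {
  "deltas": [
    [1,0.01,0.02,0.04,0],
    [1,0.04,0.06,0.08,0],
    [1,0.07,0.11,0.1,0],
    [1,0.1,0.16,0.1,0],
    [1,0.13,0.21,0.1,0],
    [1,0.16,0.26,0.1,0],
    [1,0.19,0.31,0.1,0],
    [1,0.22,0.36,0.1,0],
    [1,0.25,0.41,0.1,0],
    [1,0.28,0.46,0.1,0],
    [1,0.28,0.46,0.1,0],
    [1,0.28,0.46,0.1,0]
  ]
}}

```text
time: 1.65
position: [0.5043, -0.1503, 0.331]
eef_rot: [0.0, 0.984, 0.176, -0.0]
contact_force: [0.1, -0.2, 0.5]
finger_gap: 0.0855
grip_force: 0.0
```

```bash
python3 - <<'E'
from h import *
s=ctrl.read_state();im=ctrl.get_image("wrist");cv2.imwrite("pics/w1.png",im[:,:,::-1])
import pickle;pickle.dump(s,open("pics/w1.pkl","wb"))
print(s["time"],s["position"],yaw(s),s["joint_positions"]);c=cam("wrist",s)
for p in [(.5056,-.153,.128),(.56,-.1157,.1),(.506,.149,.13),(.505,-.16,.093)]: print(proj(c,p))
E
```

```text
1.65 [ 0.5043 -0.1503  0.331 ] 20.24349850363748 [ 0.8816  0.2274 -0.7515  1.7255  0.1632  1.2534 -1.1258]
[252.4101 162.5148]
[238.5584 103.9525]
[-20.1425  63.5764]
[257.2631 159.1315]
```

View pics/w1.png

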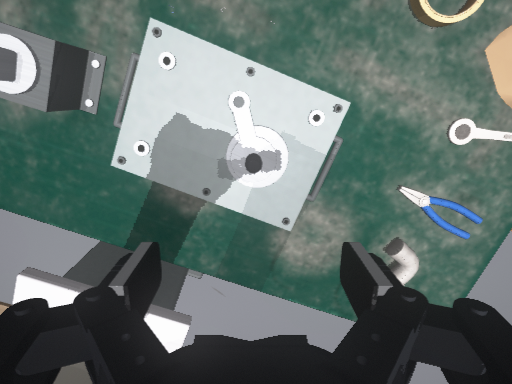

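```bash
python3 - <<'E'
from h import *
import pickle
s=pickle.load(open("pics/w1.pkl","rb"));c=cam("wrist",s);im=cv2.imread("pics/w1.png")
roi=im[145:180,238:270].max(2)
n,l,st,ce=cv2.connectedComponentsWithStats((roi<60).astype("uint8"))
for i in range(1,n): print(st[i],ce[i]+[238,145])
print("knob",plane(c,(253,163),.128),"hinge",plane(c,(238.5,101.5),.1),"ring",plane(c,(258,157),.093))
E
```

```text
knob [ 0.5053 -0.1538  0.128 ] hinge [ 0.5626 -0.1147  0.1   ] ring [ 0.5079 -0.1599  0.093 ]
```

Request:
{"fn": "carry_out", "kwargs": {
  "deltas": [
    [0.3,0.001,-0.003,-0.05,0],
    [0.2,0.001,-0.003,-0.11,0],
    [0.2,0.001,-0.003,-0.16,0],
    [0.2,0.001,-0.003,-0.2,0],
    [0.2,0.001,-0.003,-0.22,0],
    [0.2,0.001,-0.003,-0.222,0],
    [-0.3,0.001,-0.003,-0.222,0],
    [-0.8,0.001,-0.003,-0.222,0],
    [-0.8,0.001,-0.003,-0.222,0],
    [-0.8,0.001,-0.003,-0.222,0],
    [-0.8,0.001,-0.003,-0.222,0]
  ],
  "newtons": 25
}}

```text
time: 3.08
position: [0.5069, -0.1535, 0.111]
eef_rot: [0.001, 0.984, 0.175, 0.001]
contact_force: [-0.6, -0.1, 6.9]
finger_gap: 0.0188
grip_force: 25.3
```

Request:
{"fn": "carry_out", "kwargs": {
  "deltas": [
    [-0.8,0,0,0.002,0],
    [-0.8,-0.003,0.004,0.002,-4],
    [-0.8,-0.005,0.0085,0.002,-8],
    [-0.8,-0.007,0.013,0.002,-12],
    [-0.8,-0.009,0.0175,0.002,-16],
    [-0.8,-0.0102,0.0225,0.002,-20],
    [-0.8,-0.0114,0.027,0.002,-24]
  ]
}}

```text
time: 3.95
position: [0.4955, -0.1261, 0.1113]
eef_rot: [-0.0, 0.999, -0.034, 0.002]
contact_force: [6.4, -0.8, -9.8]
finger_gap: 0.0187
grip_force: 25.6
```

Request:
{"fn": "carry_out", "kwargs": {
  "deltas": [
    [-0.8,0.001,0.01,-0.002,-8],
    [-0.8,0.001,0.02,-0.002,-16],
    [-0.8,0.003,0.0295,-0.002,-24],
    [-0.8,0.006,0.039,-0.002,-32],
    [-0.8,0.01,0.0475,-0.002,-40],
    [-0.8,0.015,0.0555,-0.002,-48],
    [-0.8,0.0215,0.063,-0.002,-56],
    [-0.8,0.027,0.0675,-0.002,-62],
    [-0.8,0.027,0.0675,-0.002,-62]
  ]
}}

```text
time: 5.08
position: [0.5226, -0.0579, 0.1108]
eef_rot: [0.001, 0.841, -0.542, 0.002]
contact_force: [-1.9, -2.8, 10.7]
finger_gap: 0.0187
grip_force: 27.4
```

Request:
{"fn": "carry_out", "kwargs": {
  "deltas": [
    [0.2,0,0,0,0],
    [0.2,0,0,0,0],
    [0.2,0,0,0,0],
    [0.3,0,0,0.03,0],
    [1,0,0,0.08,10],
    [1,0,0.01,0.13,20],
    [1,-0.01,0.03,0.18,30],
    [1,-0.02,0.05,0.22,40],
    [1,-0.03,0.058,0.22,50],
    [1,-0.04,0.058,0.22,60],
    [1,-0.04,0.058,0.22,65.6],
    [1,-0.04,0.058,0.22,65.6]
  ]
}}

```text
time: 6.58
position: [0.4809, -0.0011, 0.3292]
eef_rot: [0.0, 1.0, -0.003, -0.0]
contact_force: [0.4, -0.6, 0.0]
finger_gap: 0.0853
grip_force: 0.0
```

```bash
python3 - <<'E'
from h import *
s=ctrl.read_state();im=ctrl.get_image("wrist")[:,:,::-1].copy();cv2.imwrite("pics/w2.png",im)
im2=ctrl.get_image("top")[:,:,::-1];cv2.imwrite("pics/top2.png",im2)
import pickle;pickle.dump(s,open("pics/w2.pkl","wb"))
print(s["time"],s["position"],yaw(s),s["joint_positions"]);c=cam("wrist",s)
for p in [(.507,-.158,.093),(.5056,.1492,.13)]: print(proj(c,p))
E
```

```text
6.575 [ 0.4809 -0.0011  0.3292] -0.29309944671222155 [-0.0935  0.0751  0.0423  1.8481 -0.0031  1.2186 -1.6262]
[377.3748 136.0239]
[113.7181 142.7031]
```

View pics/w2.png

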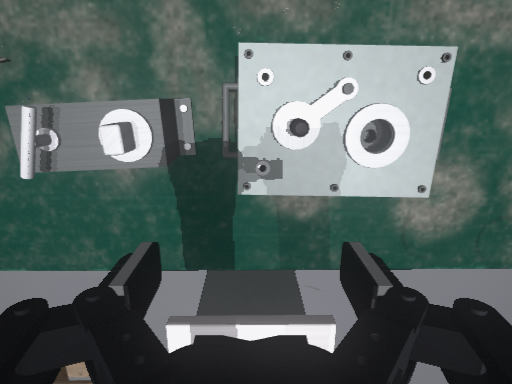

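```bash
python3 - <<'E'
import cv2,numpy as np
im=cv2.imread("pics/w2.png")
a=cv2.resize(im[95:175,335:415],(480,480),interpolation=cv2.INTER_CUBIC)
b=cv2.resize(im[105:165,95:155],(300,300),interpolation=cv2.INTER_CUBIC)
b=cv2.copyMakeBorder(b,0,180,0,0,cv2.BORDER_CONSTANT)
cv2.imwrite("pics/c2.png",np.hstack([a,b]))
E
```

```text
(no output)
```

View pics/c2.png

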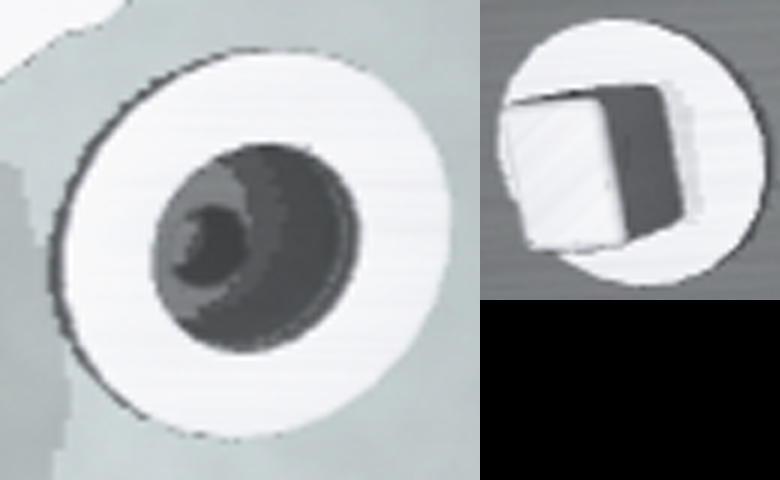

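```bash
python3 - <<'E'
from h import *
import pickle
s=pickle.load(open("pics/w2.pkl","rb"));c=cam("wrist",s);t=cam("top")
print("win",plane(c,(377.5,136.3),.093),plane(c,(377.8,135.8),.093),"hole",plane(c,(370,135.8),.048))
print("pin head",plane(c,(111.8,139.6),.13),"collar",plane(c,(125.5,135.4),.09))
q=[plane(c,((x-480)/5+95,y/5+105),.13)[:2] for x,y in[(505,105),(600,98),(622,243),(530,248)]];print(np.array(q))
for a,b in((3,0),(2,1)): d=q[b]-q[a];print(np.degrees(np.arctan2(d[1],d[0])),np.linalg.norm(d))
for a,b in((1,0),(2,3)): d=q[b]-q[a];print(np.degrees(np.arctan2(d[1],d[0]))-90,np.linalg.norm(d))
im=cv2.imread("pics/top2.png")
# top cam: from c1 crop
print("top pin",plane(t,(155+227/3.45,170+167/3.45),.13))
E
```

```text
win [ 0.5067 -0.1582  0.093 ] [ 0.5073 -0.1585  0.093 ] hole [ 0.5018 -0.1664  0.048 ]
pin head [0.509  0.1509 0.13  ] collar [0.5089 0.1513 0.09  ]
[[0.5239 0.1618]
 [0.5253 0.1408]
 [0.4934 0.14  ]
 [0.4923 0.1608]]
1.7966903557244296 0.03157988674580347
1.4889903168572964 0.031945763074948515
3.825239945784787 0.020993618075207558
2.836560125439206 0.020812329235734228
top pin [0.508  0.1498 0.13  ]
```

Request:
{"fn": "carry_out", "kwargs": {
  "deltas": [
    [0.2,0.01,0.05,0,2],
    [0.2,0.02,0.1,-0.03,2],
    [0.2,0.028,0.14,-0.07,2],
    [0.2,0.028,0.152,-0.12,2],
    [0.2,0.028,0.152,-0.17,2],
    [0.2,0.028,0.152,-0.2,2],
    [0.2,0.028,0.152,-0.22,2],
    [0.2,0.028,0.152,-0.231,2],
    [0.2,0.028,0.152,-0.231,2]
  ]
}}

```text
time: 7.8
position: [0.5089, 0.1513, 0.0978]
eef_rot: [0.0, 1.0, 0.015, -0.001]
contact_force: [0.0, -0.2, 0.3]
finger_gap: 0.0512
grip_force: 0.0
```

Request:
{"fn": "carry_out", "kwargs": {
  "deltas": [
    [-0.5,0,0,0,0],
    [-0.8,0,0,0,0],
    [-0.8,0,0,0,0],
    [-0.8,0,0,0,0],
    [-0.8,0,0,0,0],
    [-0.8,0,0,0,0]
  ],
  "newtons": 90
}}

```text
time: 8.55
position: [0.5104, 0.1522, 0.0997]
eef_rot: [-0.001, 1.0, 0.016, 0.001]
contact_force: [-1.4, 1.0, 6.8]
finger_gap: 0.0227
grip_force: 89.1
```

Request:
{"fn": "carry_out", "kwargs": {
  "deltas": [
    [-0.8,0,0,0.02,0],
    [-0.8,0,0,0.06,0],
    [-0.8,0,0,0.1,0],
    [-0.8,0,0,0.145,0],
    [-0.8,0,-0.04,0.145,-2],
    [-0.8,0,-0.09,0.145,-2],
    [-0.8,0,-0.14,0.145,-2],
    [-0.8,0,-0.19,0.145,-2],
    [-0.8,0,-0.24,0.145,-2],
    [-0.8,-0.004,-0.29,0.145,-2],
    [-0.8,-0.007,-0.318,0.145,-2],
    [-0.8,-0.007,-0.318,0.145,-2]
  ]
}}

```text
time: 10.05
position: [0.5008, -0.1698, 0.243]
eef_rot: [0.001, 1.0, -0.005, -0.001]
contact_force: [-0.1, 0.7, -1.8]
finger_gap: 0.0224
grip_force: 90.1
```

```bash
python3 - <<'E'
from h import *
s=ctrl.read_state();im=ctrl.get_image("wrist")[:,:,::-1].copy()
sc=ctrl.get_image("scene")[:,:,::-1].copy();tp=ctrl.get_image("top")[:,:,::-1].copy()
print(s["position"],yaw(s),s["contact_force"],s["finger_gap"])
p=s["position"];c=cam("scene")
for dz in(0,-.0177,-.0827): print(proj(c,p+[0,0,dz]))
u,v=map(int,proj(c,p+[0,0,-.05]));
a=cv2.resize(sc[v-40:v+40,u-40:u+40],(400,400),interpolation=cv2.INTER_CUBIC);print(u-40,v-40)
b=cv2.resize(im[::1],(400,300));b=cv2.copyMakeBorder(b,0,100,0,0,cv2.BORDER_CONSTANT)
cv2.imwrite("pics/c3.png",np.hstack([a,b]))
E
```

```text
[ 0.5008 -0.1698  0.243 ] -0.5164366625603591 [-0.106   0.7255 -1.8088] 0.02242171001651989
[365.4203 121.5969]
[363.6819 128.1605]
[357.7219 150.6638]
320 99
```

View pics/c3.png

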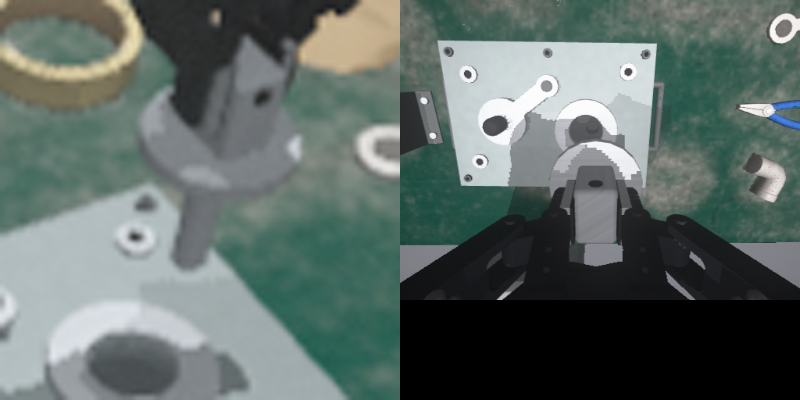

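Request:
{"fn": "carry_out", "kwargs": {
  "deltas": [
    [-0.8,0.001,0.003,0,0],
    [-0.8,0.001,0.003,-0.03,0],
    [-0.8,0.001,0.003,-0.06,0],
    [-0.8,0.001,0.003,-0.08,0],
    [-0.8,0.001,0.003,-0.095,0],
    [-0.8,0.001,0.003,-0.105,0],
    [-0.8,0.001,0.003,-0.105,0],
    [-0.8,0.001,0.003,-0.105,0]
  ]
}}

```text
time: 11.2
position: [0.5038, -0.1636, 0.139]
eef_rot: [0.0, 1.0, -0.002, 0.001]
contact_force: [0.5, -0.5, -1.5]
finger_gap: 0.0228
grip_force: 90.2
```

Request:
{"fn": "carry_out", "kwargs": {
  "deltas": [
    [-0.8,-0.002,-0.003,0,0],
    [-0.8,-0.002,-0.003,-0.005,0],
    [-0.8,-0.002,-0.003,-0.009,0],
    [-0.8,-0.002,-0.003,-0.012,0],
    [-0.8,-0.002,-0.003,-0.012,0],
    [-0.8,-0.002,-0.003,-0.012,0]
  ]
}}

```text
time: 11.95
position: [0.5014, -0.1666, 0.1265]
eef_rot: [0.0, 1.0, -0.002, 0.0]
contact_force: [-0.8, -1.2, 1.4]
finger_gap: 0.0226
grip_force: 90.6
```

Request:
{"fn": "carry_out", "kwargs": {
  "deltas": [
    [-0.8,0.001,0,-0.002,0],
    [-0.8,0.002,0.001,-0.002,0],
    [-0.8,0.001,0.002,-0.002,0],
    [-0.8,0,0.002,-0.002,0],
    [-0.8,-0.002,0.002,-0.002,0],
    [-0.8,-0.002,0,-0.002,0],
    [-0.8,-0.002,-0.002,-0.002,0],
    [-0.8,0,-0.002,-0.002,0],
    [-0.8,0.002,-0.002,-0.002,0],
    [-0.8,0.002,-0.002,-0.002,0]
  ]
}}

```text
time: 13.2
position: [0.5029, -0.1668, 0.124]
eef_rot: [-0.001, 1.0, -0.001, -0.001]
contact_force: [1.3, 6.2, -0.9]
finger_gap: 0.0227
grip_force: 90.2
```

Request:
{"fn": "carry_out", "kwargs": {
  "deltas": [
    [-0.8,-0.001,0.002,0,0],
    [-0.8,-0.001,0.002,-0.003,0],
    [-0.8,-0.001,0.002,-0.006,0],
    [-0.8,-0.001,0.002,-0.008,0],
    [-0.8,-0.001,0.002,-0.008,0]
  ]
}}

```text
time: 13.82
position: [0.5026, -0.1664, 0.1163]
eef_rot: [-0.0, 1.0, -0.002, 0.0]
contact_force: [3.4, 4.3, 0.8]
finger_gap: 0.0232
grip_force: 90.5
```

Request:
{"fn": "carry_out", "kwargs": {
  "deltas": [
    [-0.8,0.0015,0.0015,0,0],
    [-0.8,0.0015,0.0015,-0.002,0],
    [-0.8,0.0015,0.0015,-0.005,0],
    [-0.8,0.0015,0.0015,-0.007,0],
    [-0.8,0.0015,0.0015,-0.007,0]
  ]
}}

```text
time: 14.45
position: [0.5028, -0.1658, 0.1107]
eef_rot: [0.0, 1.0, -0.002, -0.001]
contact_force: [-6.8, 1.6, 15.1]
finger_gap: 0.0226
grip_force: 92.7
```

Request:
{"fn": "carry_out", "kwargs": {
  "deltas": [
    [-0.8,-0.001,0.0005,0,0],
    [-0.8,-0.001,0.0005,-0.001,0],
    [-0.8,-0.001,0.0005,-0.001,0]
  ]
}}

```text
time: 14.82
position: [0.5027, -0.1658, 0.1106]
eef_rot: [0.0, 1.0, -0.002, 0.0]
contact_force: [-6.9, 2.3, 19.7]
finger_gap: 0.0227
grip_force: 93.6
```

Request:
{"fn": "carry_out", "kwargs": {
  "deltas": [
    [-0.8,0,0,0.001,0],
    [0.1,0,0,0.001,0],
    [0.2,0,0,0.001,0],
    [0.3,0,0,0.001,0],
    [0.3,0,0,0.02,0],
    [0.3,0,0,0.06,0],
    [0.3,0,0,0.11,0],
    [0.3,0,0,0.16,0],
    [0.3,-0.02,0,0.21,0],
    [0.3,-0.04,0,0.22,0],
    [0.3,-0.04,0,0.22,0]
  ]
}}

```text
time: 16.2
position: [0.4624, -0.1649, 0.3295]
eef_rot: [0.0, 1.0, -0.002, 0.001]
contact_force: [0.6, 0.4, -0.5]
finger_gap: 0.0552
grip_force: 0.0
```

```bash
python3 - <<'E'
from h import *
s=ctrl.read_state();im=ctrl.get_image("wrist")[:,:,::-1].copy();sc=ctrl.get_image("scene")[:,:,::-1].copy()
print(s["position"],s["finger_gap"],s["contact_force"])
c=cam("scene");u,v=map(int,proj(c,[.505,-.16,.1]))
a=cv2.resize(sc[v-40:v+40,u-50:u+50],(500,400),interpolation=cv2.INTER_CUBIC)
u,v=map(int,proj(cam("wrist",s),[.505,-.16,.1]));print(u,v)
b=cv2.resize(im[max(v-75,0):max(v-75,0)+150,u-55:u+55],(293,400))
cv2.imwrite("pics/c4.png",np.hstack([a,b]))
E
```

```text
[ 0.4624 -0.1649  0.3295] 0.055157327780864886 [ 0.6327  0.3564 -0.5461]
245 123
```

View pics/c4.png

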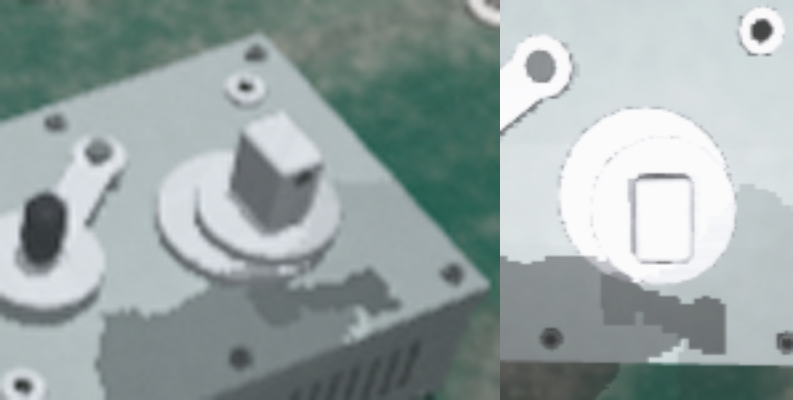

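The scene crop (left, head at about (275,170)) and the wrist crop (right, head at about (663,220)) show the pin upright. Its collar lies flat on the ring, off-centre to match the hole. The cover is swung clear at (40,270), and the gripper is away.

```bash
python3 -c "
from bench import ctrl
print(ctrl.close_job())"
```

```text
the job is handed in; nothing more can be done
None
```

The cover is swung clear, the locking pin is fully home in the blind hole with its collar flat on the ring and released, the drift was left in the rack, and the job was handed in at about 16 s; the hand-in returned no verdict.

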